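Wedge the cupboard door shut

TASK

The small grey cupboard's catch is worn out and its door hangs ajar. Shut the door and jam it shut with the long tapered wooden wedge: tap the wedge, thin end first and flat on the bench, squarely in from the front under the door near its free edge, until the door rides up a few millimetres and its weight rests on the wedge, then let go and leave it jammed there.

Things in the scene. Friction and masses are not known exactly. Their poses are not given: they have to be found in the camera images.
- wedge_grip (a point): Long plain-wood wedge, 170 x 36 mm, flat on the bench. Its tail is a straight block 60 long, 28 high; then the top slopes over 110 mm to a tip 5 high. This point: centre of the tail block, 14 above the underside, 140 from the tip; x points to the tip, z up. About 0.1 kg. Not the straight 115 mm batten nor the short thick 80 mm wedge of the same wood.
- door_foot (a point): Where to drive the wedge in: on the door's front face at its lower edge, 12 mm above the bench, 60 mm from the free vertical edge. Moves with the door: x points straight into the door, y from hinge to free edge, z up. Hinge axis: 180 mm from here along -y, 16 mm along +x. The space under the cupboard is open, 26 mm high.
- door (a joint): Swing of the door, rad: 0 shut on its stop, grows as it opens to the front (turning counterclockwise from above); slightly stiff, stays where left, about 1 N near the free edge moves it. Grey steel door 236 mm wide, 203 high, 15 thick, in a fixed cupboard 225 mm high.
- door_lift (a joint): Lift of the 0.5 kg door on its hinge pins, m: 0 hanging, at most 0.008; drops back if nothing holds it up. The shut door first touches the wedge when the wedge's tail centre is about 106 mm in front of the door face; each 5 mm further lifts it about 1 mm.
There are look-alikes about, which are no part of the job. Leave any blue or green look-alike of the part that bears wedge_grip alone.

How it is judged (in metres and radians):
At the end, for the whole second after the job is handed in: Door shut (under 0.06 rad), at rest and held up at least 1.2 mm by the wedge, which lies flat (tilt under 0.12 rad), points into the door within 0.35 rad, its tail centre 40 to 105 mm in front of the door face and within 60 mm of the marked point along it; let go (value of joint door below 0.06 rad and value of joint door_lift above 0.0012 m and velocity of joint door below 0.05 rad/s and x of wedge_grip in the frame of door_foot between -0.105 and -0.04 m and y of wedge_grip in the frame of door_foot between -0.06 and 0.06 m and angle between the x axis of wedge_grip and the x axis of door_foot, either way round below 0.35 rad and angle between wedge_grip's own z axis and vertical below 0.12 rad and height (world z) of wedge_grip below 0.022 m); the robot touches nothing.
It also fails if it takes over 58 s, if anything falls off the work surface, if the arm or the gripper's body presses on something with over 40 N, if the wrist force passes 120 N, or if a joint passes its speed limit or range.

ROBOT

A 6-joint arm with a two-finger parallel gripper is mounted at the origin on the work surface. World frame = base frame: x ahead of the robot, y to its left, z up, the work surface at z = 0. Lengths are in mm, angles in rad, forces in N, time in s.
With the tool pointing down it reaches from about 375 to 750 mm from the base axis. Payload 9 kg.
Tool frame: the origin (TCP) lies midway between the tips of the shut fingers; the grasp point (between the pads) lies 19 mm behind it; z points along the fingers, y is the direction in which the jaws open and shut (so a half turn about z gives the same grasp; the last joint's range is limited). The gripper opens to 85 mm and grips with 20 to 120 N. Pads are 22 mm wide; open, the fingers measure 114 mm over their backs; the gripper's body (76 mm by 85 mm) begins 54 mm behind the grasp point. The pads swing forward as they close: fully open they stand 13 mm farther back than shut.
Start: joints at [-1.362, 0.104, 0.097, 1.564, 0, 1.353], TCP at [248.39, -546.208, 196.031] pointing down, gripper open.
Joint ranges: [-2.99, 2.99], [-0.84, 1.86], [-1.1, 1.16], [-1.84, 2.11], [-1.51, 1.56], [-3.14, 3.14]. Speed limits (rad/s): [2.22, 2.22, 2.57, 3.14, 3.14, 3.14].

INTERFACE

Orientations are given as a rotation vector (axis times angle).
In Python, from station import manip gives the robot as it stands.
- The arm moves only by the tool drive_tool, never from a script. Its argument "deltas" is a list of rows, each a list of 7 numbers: the shift along the tool's x, y, z in m, then the turn, a rotation vector about the tool's x, y, z in rad, then the opening, from 0 (shut) to 1 (fully open). In form: [[x, y, z, ax, ay, az, claw], ...]. A call has 1 to 10 rows; each row is the pose to reach, as a shift and turn from the pose commanded when the call began, along the tool's axes at that moment; what a row does not reach only later rows make up. A row lasts 1/10 s, in which the tool goes at most 50 mm and 8.59 degrees, less where a joint would pass 70% of its speed; a pose out of reach is approached as far as the arm can. A call with a gripper value outside its range is refused whole. The fingers move at their own pace and stop on an object; "grip_force" is the grip in N (left out, the last holds). Time passes only in rows, so rows that repeat a pose let the fingers close. It gives the time, the measured TCP pose, the force and the opening at its end, in the units of the state.
- manip.state(): the state, without advancing time (a new reading comes with each control period).
- manip.get_image(name): name is "scene" or "top"; returns the picture (384x512x3 uint8, red, green, blue); there is no depth.
- manip.camera_model(name): a dict with "K" (3x3 intrinsics, pixels), "dist" ([k1, k2, p1, p2, k3] as OpenCV has them; the pictures are not rectified), "world_from_camera" (4x4, takes a point from camera to world coordinates). Camera axes: x right, y up, looking along -z (the intrinsics and any distortion apply to the point x, -y, -z); pixel columns grow to the right and rows downward; lengths in mm; the calibration is good to about 2 mm. A picture is of the moment at which its call begins. camera_model takes no time and is no camera call.
- manip.sign_off(): hands the job in, once; it reports no verdict.
The state is a dict: "time": time; "joint_positions": joint angles; "dq": joint speeds; "tau": joint torques, N m; "tool_pos": TCP position; "tcp_rot": TCP orientation; "wrist_force": force on the tool from outside, world axes, zero at the start; "torque": the same for the moment, N m; "finger_gap": finger opening in mm.
Only numpy, scipy, OpenCV 4.12 (cv2) and the standard library are available. Lean on these libraries where they do the work, as an engineer would, in place of code of your own. Each camera call takes 0.05 s, during which the arm holds its last target.

## Working session

There is one attempt and no reset: what is moved stays moved. The work goes in short steps, Python scripts to look and compute and a tool call to move; the robot and the scene stay as the last step left them, time stands still between calls to the robot, and variables do not carry over. Pictures are saved under pics/ and viewed, and the job is handed in when it is done.

Besides the shell and the picture viewer there is one more tool, called as name(argument=value, ...), one argument or row to a line, values as JSON. drive_tool: Moves the arm, as the interface text tells. Its arguments: {"type":"object","properties":{"deltas":{"type":"array"},"grip_force":{"type":"number"}},"required":["deltas"]}

```bash
mkdir -p pics
python3 - <<'E'
from station import manip
import cv2
for n in ("scene","top"):
    im=manip.get_image(n); cv2.imwrite(f"pics/{n}0.png",im[:,:,::-1])
    m=manip.camera_model(n); print(n,m)
print(manip.state())
E
```

```text
scene {'K': array([[357.90009158,   0.        , 251.11242432],
       [  0.        , 357.90009158, 200.6368656 ],
       [  0.        ,   0.        ,   1.        ]]), 'dist': array([0.0317686, 0.       , 0.       , 0.       , 0.       ]), 'world_from_camera': array([[-9.12893859e-01, -2.61002794e-01,  3.13850831e-01,
         6.96143088e+02],
       [ 4.08139169e-01, -5.96568850e-01,  6.91034027e-01,
         7.60177017e+02],
       [ 6.87181736e-03,  7.58935537e-01,  6.51129503e-01,
         6.53904066e+02],
       [ 0.00000000e+00,  0.00000000e+00,  0.00000000e+00,
         1.00000000e+00]])}
top {'K': array([[362.75381704,   0.        , 249.66566289],
       [  0.        , 362.75381704, 189.32064696],
       [  0.        ,   0.        ,   1.        ]]), 'dist': array([-0.11136751,  0.        ,  0.        ,  0.        ,  0.        ]), 'world_from_camera': array([[ 2.92318405e-02,  9.94610582e-01, -9.94750749e-02,
         3.56184716e+02],
       [-9.99538869e-01,  2.82674765e-02, -1.10905121e-02,
         1.03150906e+02],
       [-8.21883138e-03,  9.97533999e-02,  9.94978246e-01,
         9.16232203e+02],
       [ 0.00000000e+00,  0.00000000e+00,  0.00000000e+00,
         1.00000000e+00]])}
{'time': 0.1, 'joint_positions': array([-1.36169012e+00,  1.04639994e-01,  9.65571764e-02,  1.56388175e+00,
       -4.05762845e-05,  1.35308577e+00]), 'dq': array([ 0.00030382, -0.00306102,  0.00048448, -0.00051738,  0.00113019,
       -0.00114522]), 'tau': array([ 7.80255039e-03, -5.58206534e+01,  5.04719496e+01,  1.29674625e-02,
       -2.62107023e-04,  2.32322083e-05]), 'tool_pos': array([ 248.30513692, -545.84697587,  195.30544056]), 'tcp_rot': array([-3.06918284e+00, -6.65117362e-01,  5.58209359e-05]), 'wrist_force': array([-0.50696212,  0.02342195, -0.28215761]), 'torque': array([ 0.01588047, -0.06327306,  0.06579402]), 'finger_gap': 85.48411539868665}
```

View pics/scene0.png

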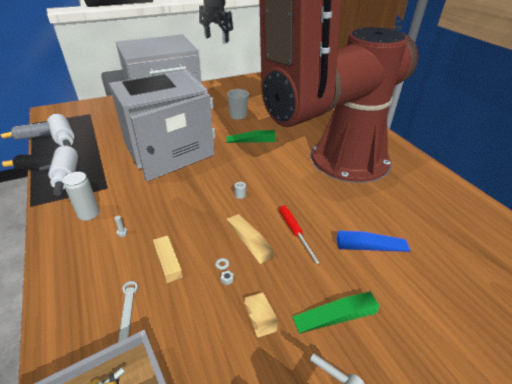

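View pics/top0.png

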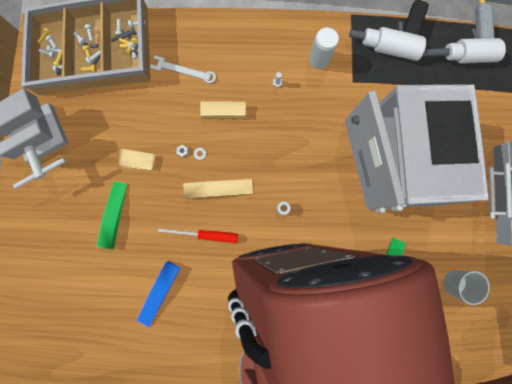

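Three plain-wood pieces appear in the top view: (223,109), (137,159) and (218,188). The last is the longest and has a sloping top. I'll enlarge it and the cupboard to confirm.

Run:
```python
import cv2,numpy as np
t=cv2.imread("pics/top0.png");s=cv2.imread("pics/scene0.png")
a=cv2.resize(t[85:215,100:270],None,fx=4,fy=4,interpolation=cv2.INTER_CUBIC);cv2.imwrite("pics/c1.png",a)
a=cv2.resize(t[75:220,335:500],None,fx=4,fy=4,interpolation=cv2.INTER_CUBIC);cv2.imwrite("pics/c2.png",a)
a=cv2.resize(s[200:345,140:300],None,fx=4,fy=4,interpolation=cv2.INTER_CUBIC);cv2.imwrite("pics/c3.png",a)
a=cv2.resize(s[60:185,95:225],None,fx=4,fy=4,interpolation=cv2.INTER_CUBIC);cv2.imwrite("pics/c4.png",a)
```

```text
(no output)
```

View pics/c1.png

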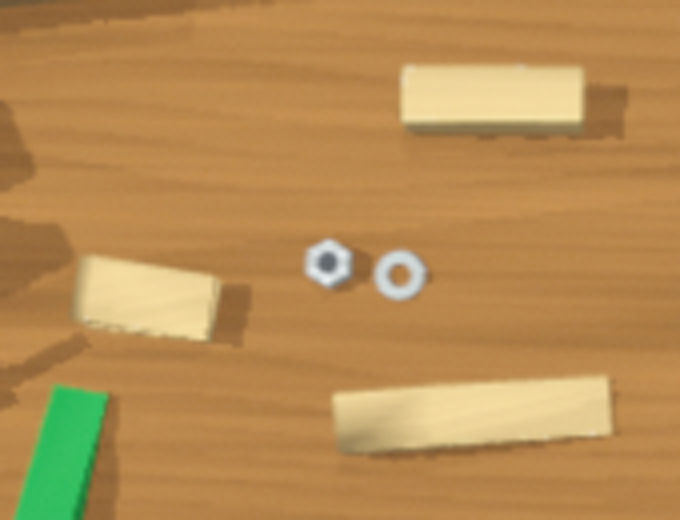

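View pics/c2.png

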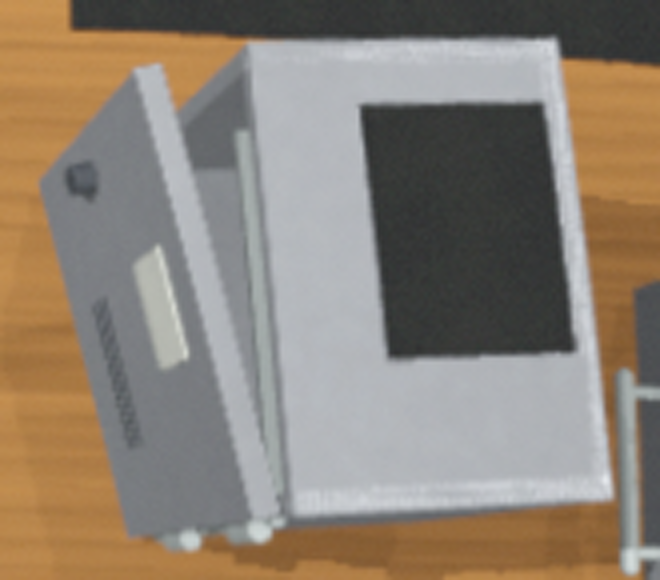

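View pics/c3.png

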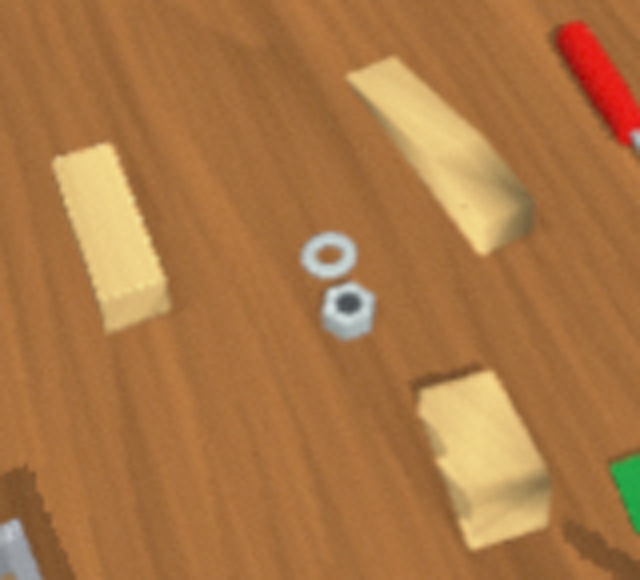

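View pics/c4.png

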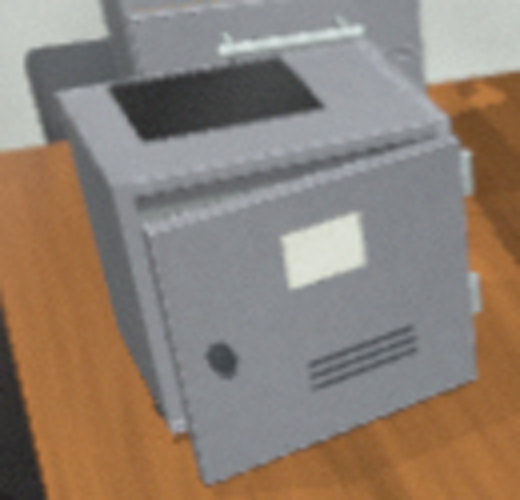

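```bash
cat > h.py <<'E'
from station import manip
import cv2,numpy as np
from scipy.spatial.transform import Rotation as R
def px2w(n,uv,z):
    m=manip.camera_model(n);T=m["world_from_camera"]
    p=cv2.undistortPoints(np.array(uv,float).reshape(-1,1,2),m["K"],np.array(m["dist"])).reshape(-1,2)
    z=np.broadcast_to(z,(len(p),))
    d=np.c_[p[:,0],-p[:,1],-np.ones(len(p))]@T[:3,:3].T
    s=(z-T[2,3])/d[:,2]
    return T[:3,3]+d*s[:,None]
def w2px(n,P):
    m=manip.camera_model(n);T=np.linalg.inv(m["world_from_camera"])
    q=np.atleast_2d(P)@T[:3,:3].T+T[:3,3]; q=q*[1,-1,-1]
    return cv2.projectPoints(q.reshape(-1,1,3),np.zeros(3),np.zeros(3),m["K"],np.array(m["dist"]))[0].reshape(-1,2)
def st():
    s=manip.state();print("t",s["time"],"p",s["tool_pos"].round(1),"rot",s["tcp_rot"].round(3),"q",s["joint_positions"].round(3),"F",s["wrist_force"].round(1),"gap",round(s["finger_gap"],1));print(R.from_rotvec(s["tcp_rot"]).as_matrix().round(3))
    return s
def snap(n,name,box=None,f=4):
    im=manip.get_image(n)[:,:,::-1]
    if box: im=im[box[1]:box[3],box[0]:box[2]]; im=cv2.resize(im,None,fx=f,fy=f,interpolation=cv2.INTER_CUBIC)
    cv2.imwrite(f"pics/{name}.png",im)
E
python3 - <<'E'
from h import *
f=lambda n,l,o,z:print(n,px2w(n,np.array(l)/4+o,z).round(1).tolist())
f("top",[[333,393],[343,453],[608,376],[611,435]],[100,85],[28,28,5,5])
f("top",[[135,70],[250,520],[160,66],[275,515]],[335,75],215)
f("top",[[42,182],[128,535]],[335,75],12)
f("top",[[250,42],[293,515],[555,40],[610,497]],[335,75],225)
# scene: wedge and door bottom corners, cupboard
f("scene",[[395,57],[348,77],[530,210],[487,255]],[140,200],[5,5,28,0])
f("scene",[[207,484],[476,378]],[95,60],12)
f("scene",[[147,228],[455,143]],[95,60],215)
f("scene",[[60,95],[120,185],[448,130]],[95,60],225)
st()
E
```

```text
top [[455.4, 278.0, 28.0], [418.4, 270.0, 28.0], [473.7, 108.2, 5.0], [436.3, 105.2, 5.0]]
top [[631.0, -125.4, 215.0], [403.6, -180.5, 215.0], [633.8, -138.5, 215.0], [406.4, -193.3, 215.0]]
top [[632.0, -128.7, 12.0], [405.9, -183.3, 12.0]]
top [[645.1, -182.3, 225.0], [405.9, -198.1, 225.0], [657.2, -350.1, 225.0], [418.8, -366.7, 225.0]]
scene [[436.3, 109.2, 5.0], [471.9, 114.6, 5.0], [424.1, 282.7, 28.0], [450.3, 282.0, 0.0]]
scene [[630.4, -123.9, 12.0], [403.2, -178.4, 12.0]]
scene [[630.2, -127.9, 215.0], [408.1, -171.7, 215.0]]
scene [[652.6, -337.3, 225.0], [637.1, -174.2, 225.0], [412.2, -172.5, 225.0]]
t 0.1 p [ 248.3 -545.8  195.3] rot [-3.069 -0.665  0.   ] q [-1.362  0.105  0.097  1.564 -0.     1.353] F [-0.5  0.  -0.3] gap 85.5
[[ 0.91   0.414 -0.   ]
 [ 0.414 -0.91   0.001]
 [ 0.    -0.001 -1.   ]]
```

The target is the long wedge at top (218,188). It is about 170 mm long by measurement, its tail is to the left and its tip points at the cupboard. The other two are the 115 mm batten at (223,109) and the 80 mm thick wedge at (137,159). First I'll raise the arm, clear the cupboard and shut the door with closed fingers.

drive_tool(
  deltas=[
    [0, 0, -0.05, 0, 0, 0, 0],
    [0, 0, -0.1, 0, 0, 0, 0],
    [0, 0, -0.15, 0, 0, 0, 0],
    [0, 0, -0.15, 0, 0, 0, 0],
    [0, 0, -0.15, 0, 0, 0, 0],
  ],
  grip_force=40,
)

```text
time: 0.6
tool_pos: [248.5, -547.0, 347.3]
tcp_rot: [3.068, 0.665, -0.0]
wrist_force: [-0.6, 0.3, -0.4]
finger_gap: 12.0
```

drive_tool(
  deltas=[
    [0.52, -0.296, 0, 0, 0, -1.21, 0],
    [0.52, -0.296, 0, 0, 0, -1.21, 0],
    [0.52, -0.296, 0, 0, 0, -1.21, 0],
    [0.52, -0.296, 0, 0, 0, -1.21, 0],
    [0.52, -0.296, 0, 0, 0, -1.21, 0],
    [0.52, -0.296, 0, 0, 0, -1.21, 0],
    [0.52, -0.296, 0, 0, 0, -1.21, 0],
    [0.52, -0.296, 0, 0, 0, -1.21, 0],
    [0.52, -0.296, 0, 0, 0, -1.21, 0],
    [0.52, -0.296, 0, 0, 0, -1.21, 0],
  ],
)

```text
time: 1.6
tool_pos: [541.8, -138.9, 343.9]
tcp_rot: [-2.144, -2.292, 0.001]
wrist_force: [1.4, -1.1, 1.1]
finger_gap: -0.0
```

```bash
python3 -c "
from h import *
st()"
```

```text
t 1.6 p [ 541.8 -138.9  343.9] rot [-2.144e+00 -2.292e+00  1.000e-03] q [-0.485  0.078  0.345  1.84  -0.     1.019] F [ 1.4 -1.1  1.1] gap -0.0
[[-0.067  0.998 -0.003]
 [ 0.998  0.067  0.001]
 [ 0.001 -0.003 -1.   ]]
```

drive_tool(
  deltas=[
    [0.075, 0.073, 0, 0, 0, 0, 0],
    [0.075, 0.073, 0, 0, 0, 0, 0],
    [0.075, 0.073, 0, 0, 0, 0, 0],
    [0.075, 0.073, 0.05, 0, 0, 0, 0],
    [0.075, 0.073, 0.1, 0, 0, 0, 0],
    [0.075, 0.073, 0.15, 0, 0, 0, 0],
    [0.075, 0.073, 0.193, 0, 0, 0, 0],
    [0.075, 0.073, 0.193, 0, 0, 0, 0],
    [0.075, 0.073, 0.193, 0, 0, 0, 0],
  ],
)

```text
time: 2.5
tool_pos: [608.4, -61.6, 152.8]
tcp_rot: [-2.146, -2.292, 0.002]
wrist_force: [0.5, 0.2, 1.4]
finger_gap: 0.4
```

```bash
python3 -c "
from h import *
st(); snap('scene','s1',(60,0,340,210),2.8)"
```

```text
t 2.5 p [608.4 -61.6 152.8] rot [-2.146e+00 -2.292e+00  2.000e-03] q [-0.314  0.138  0.055  1.49  -0.     1.191] F [0.5 0.2 1.4] gap 0.4
[[-0.066  0.998 -0.002]
 [ 0.998  0.066  0.   ]
 [ 0.001 -0.002 -1.   ]]
```

View pics/s1.png

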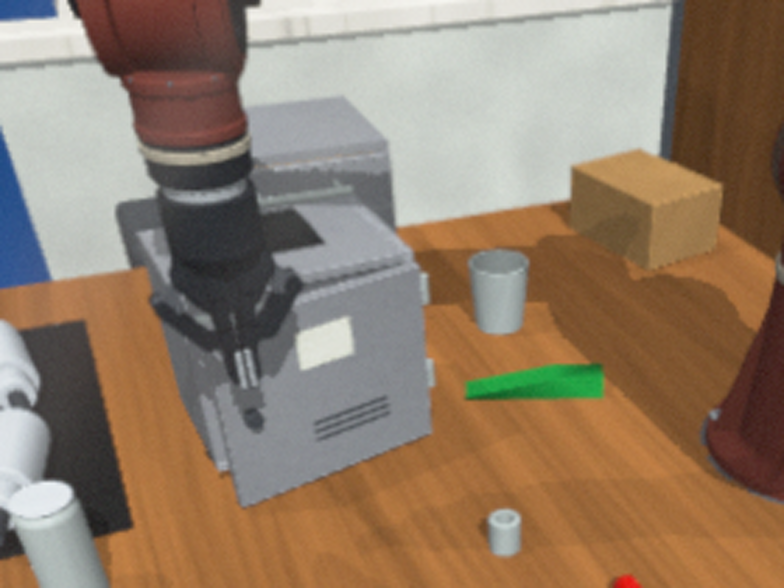

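The gripper stands in front of the door near its free edge. I'll push in with tips 12 mm higher, so the gripper body clears the cupboard top.

drive_tool(
  deltas=[
    [-0.02, 0, -0.014, 0, 0, 0, 0],
    [-0.035, 0, -0.014, 0, 0, 0, 0],
    [-0.045, 0, -0.014, 0, 0, 0, 0],
    [-0.052, 0, -0.014, 0, 0, 0, 0],
    [-0.058, 0, -0.014, 0, 0, 0, 0],
    [-0.064, 0, -0.014, 0, 0, 0, 0],
    [-0.07, 0, -0.014, 0, 0, 0, 0],
    [-0.075, 0, -0.014, 0, 0, 0, 0],
    [-0.08, 0, -0.014, 0, 0, 0, 0],
    [-0.08, 0, -0.014, 0, 0, 0, 0],
  ],
)

```text
time: 3.55
tool_pos: [614.7, -142.0, 166.9]
tcp_rot: [2.147, 2.293, -0.001]
wrist_force: [-0.1, -0.1, 0.6]
finger_gap: -0.3
```

drive_tool(
  deltas=[
    [-0.003, 0, 0, 0, 0, 0, 0],
    [-0.006, 0, 0, 0, 0, 0, 0],
    [-0.009, 0, 0, 0, 0, 0, 0],
    [-0.009, 0, 0, 0, 0, 0, 0],
  ],
)

```text
time: 3.95
tool_pos: [615.3, -150.7, 167.0]
tcp_rot: [2.147, 2.293, -0.0]
wrist_force: [-0.0, 0.1, -0.2]
finger_gap: -0.1
```

```bash
python3 -c "
from h import *
st(); snap('scene','s2',(60,0,340,210),2.8)"
```

```text
t 3.95 p [ 615.3 -150.7  167. ] rot [ 2.147  2.293 -0.   ] q [-0.446  0.203  0.153  1.52  -0.     1.059] F [-0.   0.1 -0.2] gap -0.1
[[-0.066  0.998 -0.   ]
 [ 0.998  0.066 -0.   ]
 [-0.    -0.    -1.   ]]
```

View pics/s2.png

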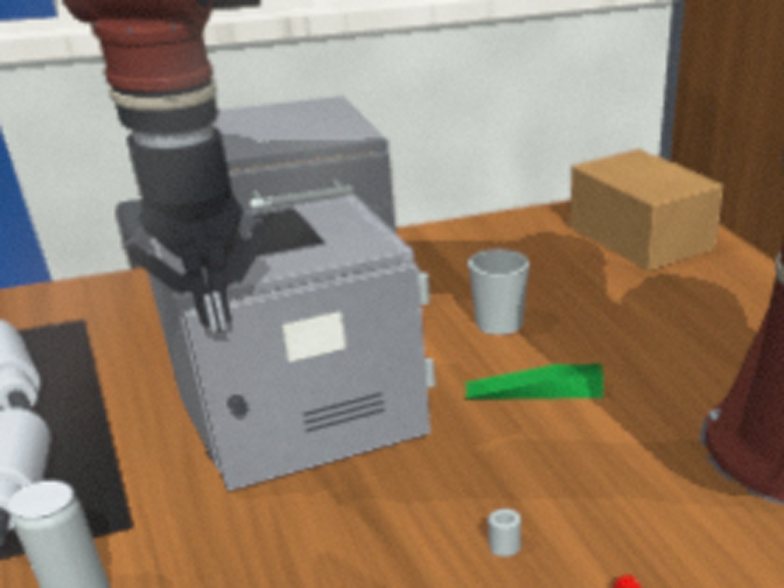

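drive_tool(
  deltas=[
    [-0.002, 0, 0, 0, 0, 0, 0],
    [-0.004, 0, 0, 0, 0, 0, 0],
    [-0.006, 0, 0, 0, 0, 0, 0],
    [-0.006, 0, 0, 0, 0, 0, 0],
  ],
)

```text
time: 4.4
tool_pos: [615.8, -155.2, 167.0]
tcp_rot: [-2.145, -2.293, -0.003]
wrist_force: [0.4, 6.8, 1.3]
finger_gap: 0.2
```

drive_tool(
  deltas=[
    [-0.001, 0, 0, 0, 0, 0, 0],
    [-0.002, 0, 0, 0, 0, 0, 0],
    [-0.003, 0, 0, 0, 0, 0, 0],
    [-0.003, 0, 0, 0, 0, 0, 0],
  ],
)

```text
time: 4.8
tool_pos: [615.9, -156.3, 167.0]
tcp_rot: [-2.142, -2.293, -0.006]
wrist_force: [0.6, 13.5, 2.9]
finger_gap: -0.0
```

The door is on its stop (13 N at y = -156). I'll back off and go above the wedge tail, opening the gripper.

drive_tool(
  deltas=[
    [0.04, 0, 0, 0, 0, 0, 0],
    [0.08, 0, 0, 0, 0, 0, 1],
    [0.12, -0.02, 0, 0, 0, 0, 1],
    [0.414, -0.149, 0, 0, 0, -0.04, 1],
    [0.414, -0.149, 0, 0, 0, -0.04, 1],
    [0.414, -0.149, 0, 0, 0, -0.04, 1],
    [0.414, -0.149, 0, 0, 0, -0.04, 1],
    [0.414, -0.149, 0, 0, 0, -0.04, 1],
    [0.414, -0.149, 0, 0, 0, -0.04, 1],
    [0.414, -0.149, 0, 0, 0, -0.04, 1],
  ],
)

```text
time: 5.8
tool_pos: [438.0, 246.8, 167.4]
tcp_rot: [-2.097, -2.339, -0.001]
wrist_force: [0.1, 0.8, 0.3]
finger_gap: 85.8
```

drive_tool(
  deltas=[
    [0.05, -0.02, 0, 0, 0, 0, 1],
    [0.05, -0.02, 0, 0, 0, 0, 1],
  ],
)

```text
time: 6.0
tool_pos: [412.4, 295.0, 167.3]
tcp_rot: [-2.095, -2.34, -0.001]
wrist_force: [0.7, -0.0, -0.1]
finger_gap: 85.3
```

```bash
python3 -c "
from h import *
st(); snap('scene','s3',(80,50,300,300),2.8)"
```

```text
t 6.0 p [412.4 295.  167.3] rot [-2.095e+00 -2.340e+00 -1.000e-03] q [ 3.620e-01 -1.850e-01 -2.370e-01  1.519e+00  1.000e-03  1.822e+00] F [ 0.7 -0.  -0.1] gap 85.3
[[-0.11   0.994 -0.   ]
 [ 0.994  0.11   0.001]
 [ 0.001 -0.    -1.   ]]
```

View pics/s3.png

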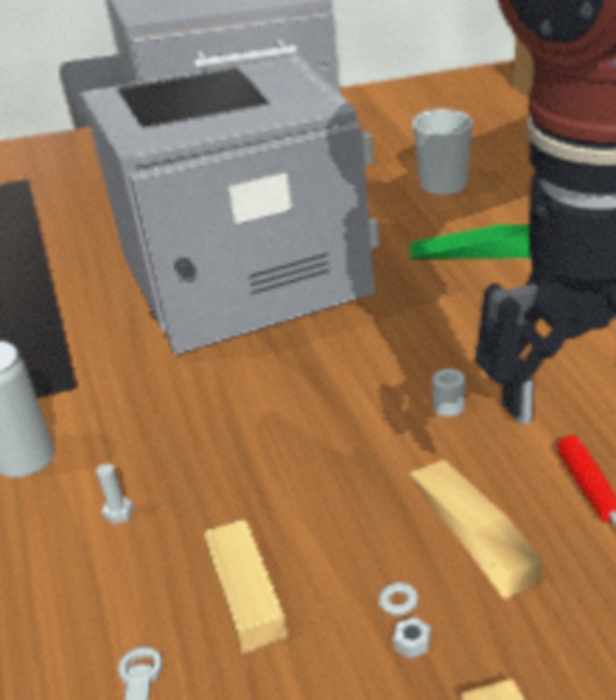

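Door is shut and the wedge is untouched (tail end near crop (525,575)). Checking the shut-door line from this view.

```bash
python3 -c "
from h import *
a=px2w('scene',np.array([[178,352],[372,290]])/2.8+[80,50],12);print(a.round(1))
print(px2w('scene',np.array([[448,385]])/2.8+[80,50],15).round(0))
s=manip.state();Rm=R.from_rotvec(s['tcp_rot']).as_matrix()
print(((np.array([440.2,246.6,167])-s['tool_pos'])@Rm).round(1))"
```

```text
[[ 633.6 -153.5   12. ]
 [ 404.7 -185.    12. ]]
[[394.  17.  15.]]
[-49.8  21.5   0.2]
```

```bash
python3 -c "
from h import *
snap('scene','s4',(110,80,230,190),6)
hx=np.array([403,-197.2])
for th in (0.066,0.1,0.137):
  y=np.array([np.cos(th),np.sin(th)]);x=np.array([y[1],-y[0]])
  P=[[*(hx+y*k-16*x),z] for k in (4,240) for z in (12,215)]
  print(th,((w2px('scene',P)-[110,80])*6).round(0).tolist())
"
```

```text
0.066 [[618.0, 446.0], [590.0, 86.0], [181.0, 565.0], [89.0, 189.0]]
0.1 [[619.0, 446.0], [592.0, 86.0], [186.0, 573.0], [95.0, 197.0]]
0.137 [[620.0, 445.0], [593.0, 86.0], [193.0, 582.0], [102.0, 205.0]]
```

View pics/s4.png

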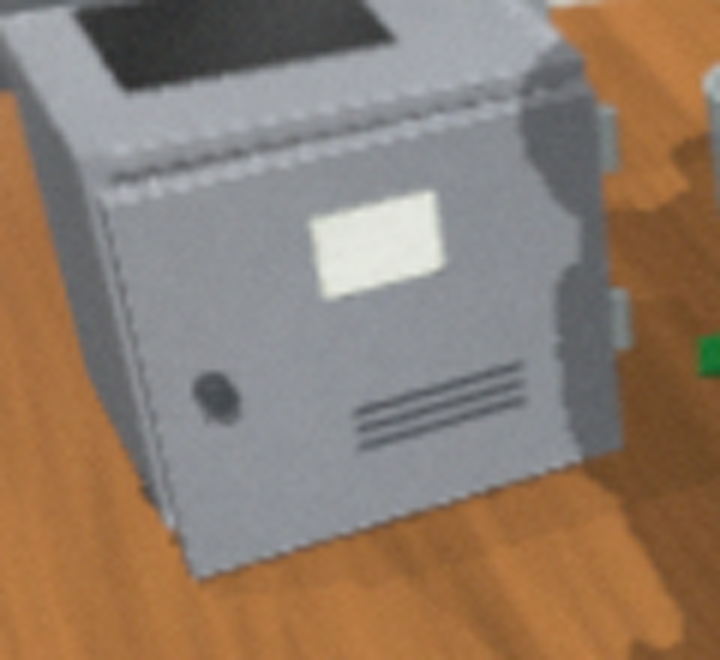

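```bash
python3 -c "
from h import *
snap('top','t4',(335,75,500,220),4)
hx=np.array([403,-197.2])
for th in (0.066,0.1,0.137):
  y=np.array([np.cos(th),np.sin(th)]);x=np.array([y[1],-y[0]])
  P=[[*(hx+y*k-16*x),z] for k in (4,240) for z in (12,215)]
  print(th,((w2px('top',P)-[335,75])*4).round(0).tolist())
"
```

```text
0.066 [[124.0, 535.0], [251.0, 515.0], [98.0, 170.0], [211.0, 54.0]]
0.1 [[124.0, 536.0], [251.0, 516.0], [85.0, 171.0], [196.0, 56.0]]
0.137 [[124.0, 537.0], [251.0, 518.0], [72.0, 173.0], [179.0, 58.0]]
```

View pics/t4.png

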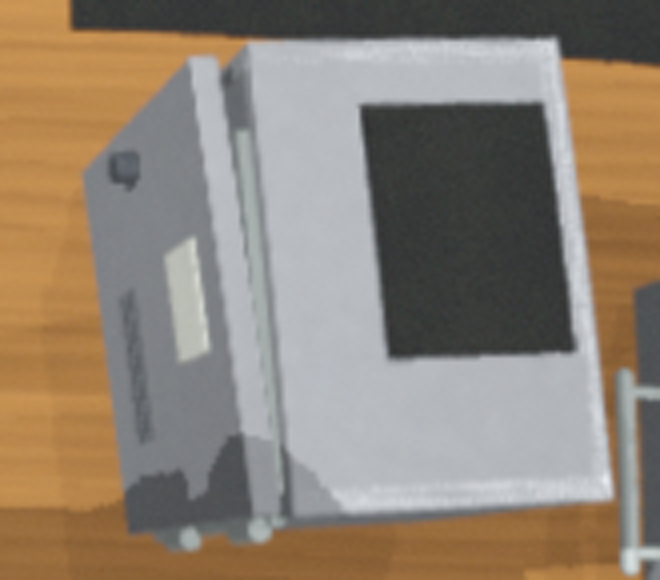

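The door shut line reads about 0.03 rad off the cupboard front, so it sprang back slightly. Driving the wedge in will press it, and I'll check again afterwards. Now grasping the tail.

drive_tool(
  deltas=[
    [-0.05, 0.0215, 0, 0, 0, 0, 1],
    [-0.05, 0.0215, 0, 0, 0, 0, 1],
    [-0.05, 0.0215, 0.05, 0, 0, 0, 1],
    [-0.05, 0.0215, 0.09, 0, 0, 0, 1],
    [-0.05, 0.0215, 0.12, 0, 0, 0, 1],
    [-0.05, 0.0215, 0.12, 0, 0, 0, 1],
  ],
)

```text
time: 6.75
tool_pos: [438.8, 242.0, 42.7]
tcp_rot: [-2.101, -2.331, 0.01]
wrist_force: [-0.8, -1.5, 1.0]
finger_gap: 85.6
```

```bash
python3 -c "
from h import *
st(); snap('scene','s5',(190,150,320,290),4)"
```

```text
t 6.75 p [438.8 242.   42.7] rot [-2.101 -2.331  0.01 ] q [ 0.243 -0.161 -0.442  1.297 -0.     1.71 ] F [-0.8 -1.5  1. ] gap 85.6
[[-0.103  0.995 -0.007]
 [ 0.995  0.103 -0.002]
 [-0.001 -0.007 -1.   ]]
```

View pics/s5.png

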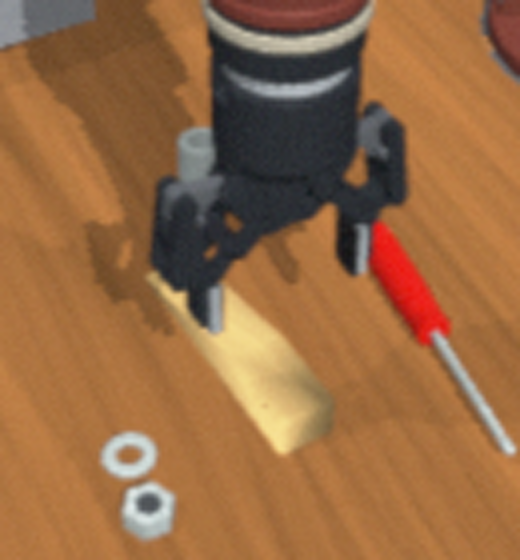

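drive_tool(
  deltas=[
    [0.003, 0.001, 0.02, 0, 0, 0, 1],
    [0.003, 0.001, 0.035, 0, 0, 0, 1],
    [0.003, 0.001, 0.042, 0, 0, 0, 1],
    [0.003, 0.001, 0.042, 0, 0, 0, 1],
    [0.003, 0.001, 0.042, 0, 0, 0, 1],
  ],
  grip_force=40,
)

```text
time: 7.3
tool_pos: [442.6, 247.2, 5.8]
tcp_rot: [2.101, 2.335, 0.001]
wrist_force: [1.4, -0.2, -0.3]
finger_gap: 85.4
```

drive_tool(
  deltas=[
    [0, 0, 0.002, 0, 0, 0, 0.3],
    [0, 0, 0.002, 0, 0, 0, 0.3],
    [0, 0, 0.002, 0, 0, 0, 0.2],
    [0, 0, 0.002, 0, 0, 0, 0.2],
    [0, 0, 0.002, 0, 0, 0, 0.2],
    [0, 0, 0.002, 0, 0, 0, 0.2],
    [0, 0, 0.002, 0, 0, 0, 0.2],
  ],
  grip_force=40,
)

```text
time: 8.0
tool_pos: [442.1, 247.2, 3.0]
tcp_rot: [2.101, 2.336, -0.0]
wrist_force: [0.4, -0.1, -0.5]
finger_gap: 17.0
```

```bash
python3 -c "
from h import *
st(); snap('scene','s6',(190,150,320,290),4)"
```

```text
t 8.0 p [442.1 247.2   3. ] rot [ 2.101  2.336 -0.   ] q [ 0.251 -0.124 -0.483  1.212 -0.     1.716] F [ 0.4 -0.1 -0.5] gap 17.0
[[-0.106  0.994  0.   ]
 [ 0.994  0.106 -0.   ]
 [-0.     0.    -1.   ]]
```

View pics/s6.png

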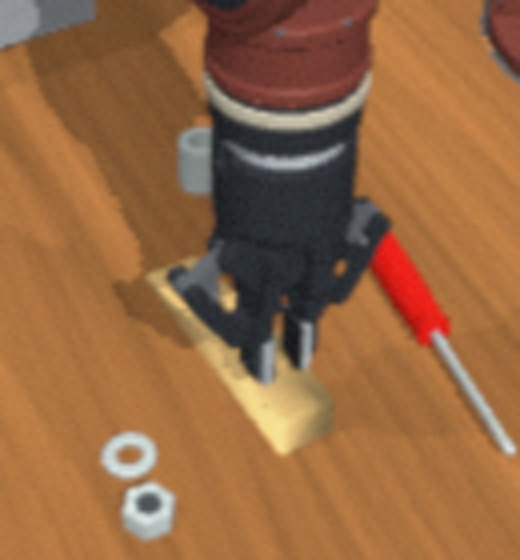

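```bash
python3 -c "
from h import *
P=[[442,247,3],[442,247,28],[433,247,3],[451,247,3],[455,278,28],[418,270,28],[420,272,0],[455,278,0]]
print(((w2px('scene',P)-[190,150])*4).round(0).tolist())
snap('top','t6',(150,150,330,270),4)
print(px2w('scene',np.array([[335,400],[285,453],[240,390],[262,380],[303,365]])/4+[190,150],0).round(0).tolist())"
```

```text
[[275.0, 405.0], [276.0, 377.0], [288.0, 401.0], [261.0, 410.0], [278.0, 421.0], [330.0, 392.0], [326.0, 427.0], [277.0, 453.0]]
[[406.0, 255.0, 0.0], [451.0, 280.0, 0.0], [455.0, 225.0, 0.0], [439.0, 223.0, 0.0], [411.0, 222.0, 0.0]]
```

View pics/t6.png

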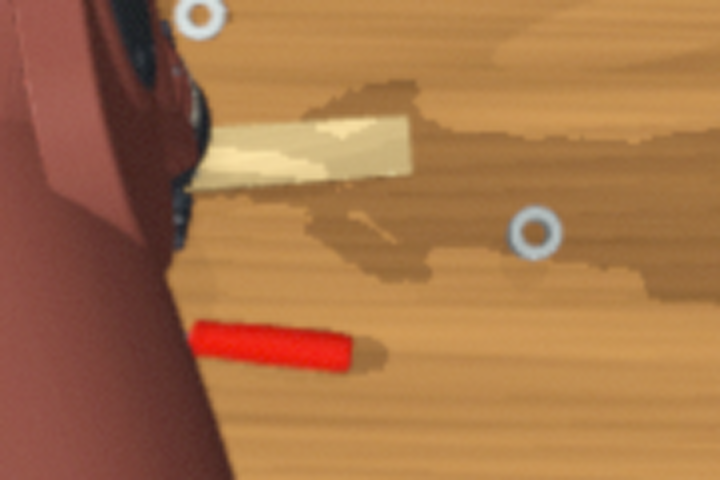

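```bash
python3 -c "
from h import *
print('s1',((w2px('scene',[[608.4,-61.6,152.8]])-[60,0])*2.8).round(0).tolist(),'seen 245,385')
print('s2',((w2px('scene',[[615.3,-150.7,167]])-[60,0])*2.8).round(0).tolist(),'seen 216,333')
y=np.array([.995,.103,0])
for h in (0,13,26): print('s5',((w2px('scene',[np.array([438.8,242,42.7+h])+s*50*y for s in(1,-1)])-[190,150])*4).round(0).tolist(),'seen 210,330 355,270')
for h in (0,5,25): print('s6',((w2px('scene',[np.array([442.1,247.2,3+h])+s*12*y for s in(1,-1)])-[190,150])*4).round(0).tolist(),'seen 262,380 303,365')
"
```

```text
s1 [[253.0, 417.0]] seen 245,385
s2 [[223.0, 360.0]] seen 216,333
s5 [[202.0, 384.0], [349.0, 322.0]] seen 210,330 355,270
s5 [[202.0, 369.0], [350.0, 307.0]] seen 210,330 355,270
s5 [[202.0, 353.0], [352.0, 291.0]] seen 210,330 355,270
s6 [[257.0, 413.0], [292.0, 398.0]] seen 262,380 303,365
s6 [[257.0, 408.0], [292.0, 393.0]] seen 262,380 303,365
s6 [[258.0, 385.0], [293.0, 370.0]] seen 262,380 303,365
```

The fingers closed to the commanded 17 mm without gripping. In pictures s1, s2, s5 and s6 the visible fingertips sit roughly 25–30 mm higher than the reported TCP, so they passed just above the wedge. I'll reopen and go down in guarded steps, watching force and pictures.

drive_tool(
  deltas=[
    [0, 0, 0, 0, 0, 0, 1],
    [0, 0, 0, 0, 0, 0, 1],
    [0, 0, 0, 0, 0, 0, 1],
    [0, 0, 0, 0, 0, 0, 1],
    [0, 0, 0, 0, 0, 0, 1],
    [0, 0, 0.003, 0, 0, 0, 1],
    [0, 0, 0.006, 0, 0, 0, 1],
    [0, 0, 0.006, 0, 0, 0, 1],
  ],
)

```text
time: 8.9
tool_pos: [441.7, 247.1, -3.7]
tcp_rot: [-2.1, -2.336, 0.001]
wrist_force: [-0.1, -0.3, 0.3]
finger_gap: 85.5
```

```bash
python3 -c "
from h import *
st(); snap('scene','s7',(190,150,320,290),4)"
```

```text
t 8.9 p [441.7 247.1  -3.7] rot [-2.100e+00 -2.336e+00  1.000e-03] q [ 0.251 -0.118 -0.49   1.2   -0.     1.716] F [-0.1 -0.3  0.3] gap 85.5
[[-0.106  0.994 -0.001]
 [ 0.994  0.106 -0.   ]
 [-0.    -0.001 -1.   ]]
```

View pics/s7.png

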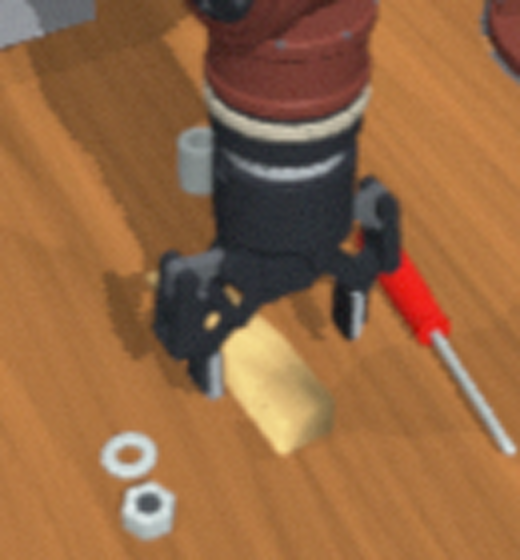

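drive_tool(
  deltas=[
    [0, 0, 0.004, 0, 0, 0, 1],
    [0, 0, 0.008, 0, 0, 0, 1],
    [0, 0, 0.012, 0, 0, 0, 1],
    [0, 0, 0.012, 0, 0, 0, 1],
  ],
)

```text
time: 9.35
tool_pos: [441.5, 247.0, -15.9]
tcp_rot: [-2.1, -2.336, 0.002]
wrist_force: [-0.4, 0.2, -0.3]
finger_gap: 84.8
```

drive_tool(
  deltas=[
    [0, 0, 0.003, 0, 0, 0, 1],
    [0, 0, 0.006, 0, 0, 0, 1],
    [0, 0, 0.008, 0, 0, 0, 1],
    [0, 0, 0.008, 0, 0, 0, 1],
  ],
)

```text
time: 9.75
tool_pos: [441.9, 247.1, -23.4]
tcp_rot: [-2.1, -2.336, 0.001]
wrist_force: [-0.3, -0.2, -0.3]
finger_gap: 85.5
```

```bash
python3 -c "
from h import *
st(); snap('scene','s8',(190,150,320,290),4)"
```

```text
t 9.75 p [441.9 247.1 -23.4] rot [-2.100e+00 -2.336e+00  1.000e-03] q [ 0.251 -0.099 -0.509  1.161 -0.     1.716] F [-0.3 -0.2 -0.3] gap 85.5
[[-0.106  0.994 -0.   ]
 [ 0.994  0.106 -0.   ]
 [-0.    -0.    -1.   ]]
```

View pics/s8.png

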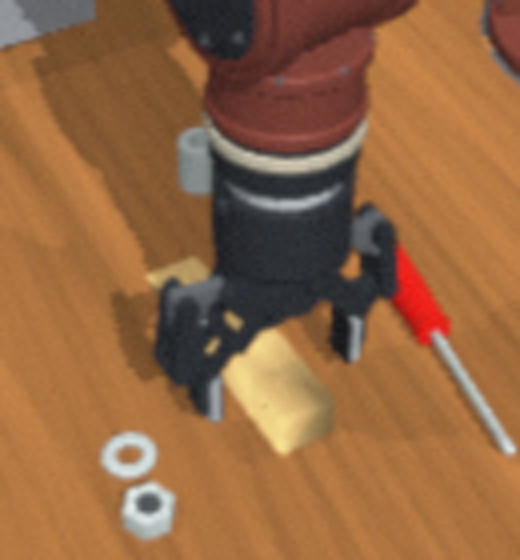

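The reported z of -23 with no contact confirms the tool-height offset of about 30 mm. Going down 6 mm more, then closing.

drive_tool(
  deltas=[
    [0, 0, 0.003, 0, 0, 0, 1],
    [0, 0, 0.006, 0, 0, 0, 1],
    [0, 0, 0.006, 0, 0, 0, 0.55],
    [0, 0, 0.006, 0, 0, 0, 0.55],
    [0, 0, 0.006, 0, 0, 0, 0.55],
  ],
)

```text
time: 10.3
tool_pos: [442.2, 247.2, -29.0]
tcp_rot: [2.101, 2.336, 0.0]
wrist_force: [-0.0, 0.1, 0.1]
finger_gap: 47.4
```

drive_tool(
  deltas=[
    [0, 0, 0, 0, 0, 0, 0.25],
    [0, 0, 0, 0, 0, 0, 0.25],
    [0, 0, 0, 0, 0, 0, 0.25],
    [0, 0, 0, 0, 0, 0, 0.25],
  ],
)

```text
time: 10.7
tool_pos: [442.4, 247.3, -28.7]
tcp_rot: [2.1, 2.336, 0.001]
wrist_force: [-1.1, -0.1, 4.6]
finger_gap: 35.2
```

```bash
python3 -c "
from h import *
st(); snap('scene','s9',(190,150,320,290),4)"
```

```text
t 10.7 p [442.4 247.3 -28.7] rot [2.100e+00 2.336e+00 1.000e-03] q [ 0.251 -0.093 -0.514  1.149 -0.     1.716] F [-1.1 -0.1  4.6] gap 35.2
[[-0.106  0.994  0.001]
 [ 0.994  0.106  0.   ]
 [ 0.     0.001 -1.   ]]
```

View pics/s9.png

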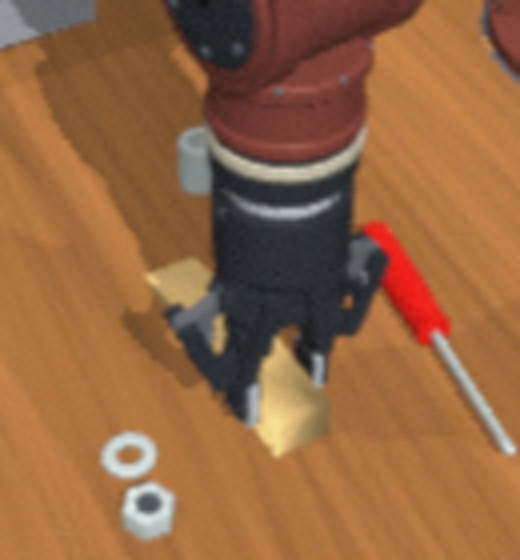

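Gripped at 35 mm gap. Lift 40 mm and check.

drive_tool(
  deltas=[
    [0, 0, -0.01, 0, 0, 0, 0.2],
    [0, 0, -0.025, 0, 0, 0, 0.2],
    [0, 0, -0.04, 0, 0, 0, 0.2],
    [0, 0, -0.04, 0, 0, 0, 0.2],
  ],
  grip_force=50,
)

```text
time: 11.15
tool_pos: [444.1, 247.7, 14.1]
tcp_rot: [2.099, 2.334, 0.006]
wrist_force: [0.4, -0.9, -1.3]
finger_gap: 34.9
```

```bash
python3 -c "
from h import *
s=st(); snap('scene','s10',(190,150,320,290),4)
Rm=R.from_rotvec(s['tcp_rot']).as_matrix()
for g in ([571.3,-19.3,10],[575.8,-85,10]): print(((np.array(g)-s['tool_pos'])@Rm).round(1))"
```

```text
t 11.15 p [444.1 247.7  14.1] rot [2.099 2.334 0.006] q [ 0.251 -0.134 -0.47   1.23  -0.     1.716] F [ 0.4 -0.9 -1.3] gap 34.9
[[-0.106  0.994  0.004]
 [ 0.994  0.106  0.001]
 [ 0.001  0.004 -1.   ]]
[-279.    98.2    4.4]
[-344.8   95.7    4.4]
```

View pics/s10.png

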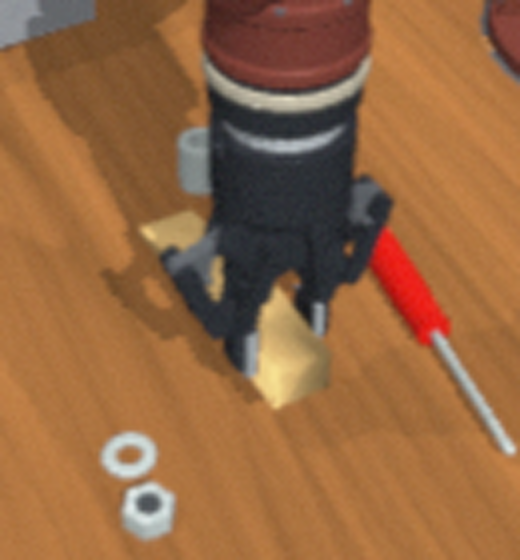

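Lifted and held level. Moving to a standoff in front of the door, squared up.

drive_tool(
  deltas=[
    [-0.264, 0.098, 0, 0, 0, 0.038, 0.2],
    [-0.264, 0.098, 0, 0, 0, 0.038, 0.2],
    [-0.264, 0.098, 0, 0, 0, 0.038, 0.2],
    [-0.264, 0.098, 0, 0, 0, 0.038, 0.2],
    [-0.264, 0.098, 0, 0, 0, 0.038, 0.2],
    [-0.264, 0.098, 0, 0, 0, 0.038, 0.2],
    [-0.264, 0.098, 0, 0, 0, 0.038, 0.2],
    [-0.264, 0.098, 0, 0, 0, 0.038, 0.2],
    [-0.264, 0.098, 0, 0, 0, 0.038, 0.2],
  ],
)

```text
time: 12.1
tool_pos: [566.8, -4.2, 10.5]
tcp_rot: [-2.143, -2.296, 0.001]
wrist_force: [-1.3, 0.1, -1.5]
finger_gap: 35.1
```

```bash
python3 -c "
from h import *
s=st(); snap('scene','s11',(90,60,260,220),4); snap('top','t11',(240,60,440,210),4)"
```

```text
t 12.1 p [566.8  -4.2  10.5] rot [-2.143e+00 -2.296e+00  1.000e-03] q [-0.238  0.057 -0.291  1.224  0.     1.264] F [-1.3  0.1 -1.5] gap 35.1
[[-0.068  0.998 -0.001]
 [ 0.998  0.068  0.   ]
 [ 0.    -0.001 -1.   ]]
```

View pics/s11.png

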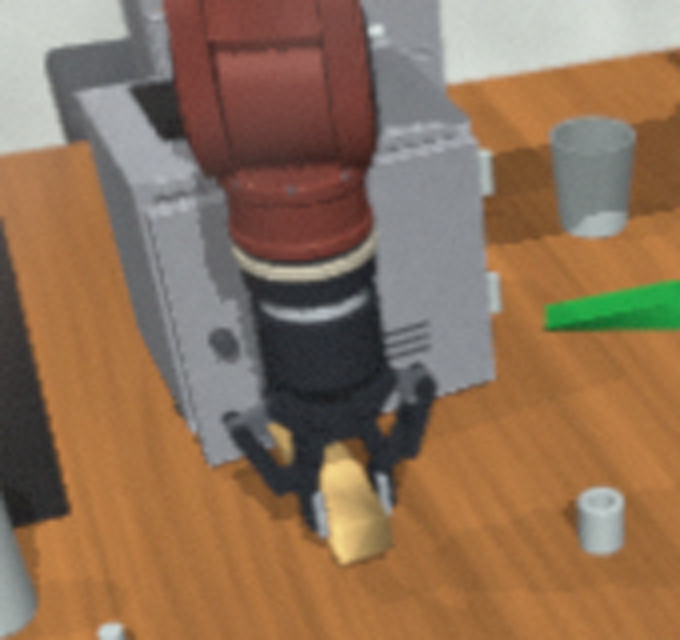

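View pics/t11.png

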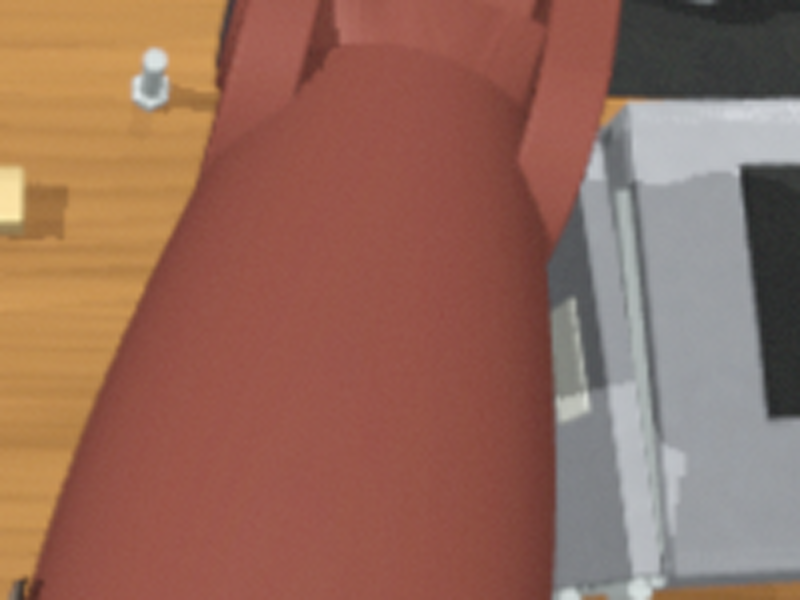

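drive_tool(
  deltas=[
    [0, 0.003, 0.015, 0, 0, 0, 0.2],
    [0, 0.003, 0.028, 0, 0, 0, 0.2],
    [0, 0.003, 0.034, 0, 0, 0, 0.2],
    [0, 0.003, 0.037, 0, 0, 0, 0.2],
    [0, 0.003, 0.039, 0, 0, 0, 0.2],
    [0, 0.003, 0.039, 0, 0, 0, 0.2],
  ],
)

```text
time: 12.8
tool_pos: [570.6, -4.8, -28.0]
tcp_rot: [2.145, 2.296, -0.0]
wrist_force: [-0.2, 0.2, -1.6]
finger_gap: 35.1
```

```bash
python3 -c "
from h import *
s=st(); snap('scene','s12',(120,120,220,220),6)
g=np.array([565.8+5,-4.2,0]);x=np.array([.068,-.9977,0]);y=np.array([.9977,.068,0])
g=np.array([s['tool_pos'][0],s['tool_pos'][1],0])
P=[g-30*x+sy*18*y+[0,0,z] for sy in(1,-1) for z in(0,28)]
print(((w2px('scene',P)-[120,120])*6).round(0).tolist())"
```

```text
t 12.8 p [570.6  -4.8 -28. ] rot [ 2.145  2.296 -0.   ] q [-0.237  0.102 -0.317  1.152 -0.     1.265] F [-0.2  0.2 -1.6] gap 35.1
[[-0.068  0.998  0.   ]
 [ 0.998  0.068 -0.   ]
 [-0.     0.    -1.   ]]
[[333.0, 550.0], [325.0, 503.0], [409.0, 526.0], [403.0, 479.0]]
```

View pics/s12.png

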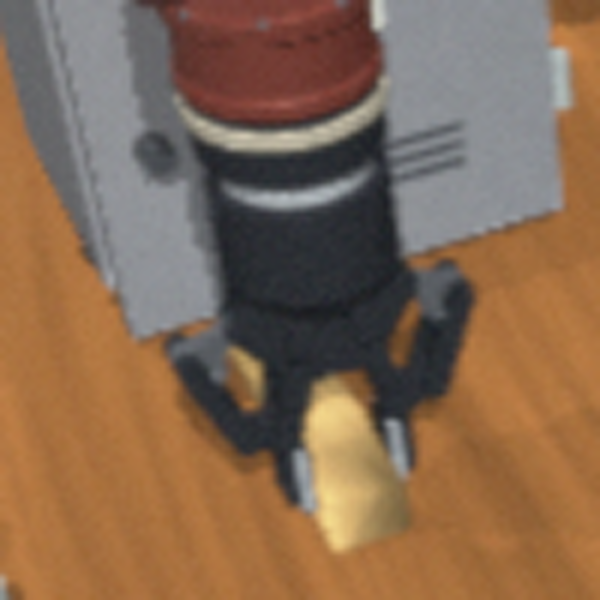

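The tail-end corners (338,552) and (411,528) match the prediction, so the wedge tail is centred on the tool. Driving it in.

drive_tool(
  deltas=[
    [-0.01, 0, 0.0005, 0, 0, 0, 0.2],
    [-0.02, 0, 0.0005, 0, 0, 0, 0.2],
    [-0.03, 0, 0.0005, 0, 0, 0, 0.2],
    [-0.038, 0, 0.0005, 0, 0, 0, 0.2],
    [-0.044, 0, 0.0005, 0, 0, 0, 0.2],
    [-0.048, 0, 0.0005, 0, 0, 0, 0.2],
    [-0.05, 0, 0.0005, 0, 0, 0, 0.2],
    [-0.05, 0, 0.0005, 0, 0, 0, 0.2],
  ],
)

```text
time: 13.65
tool_pos: [573.9, -54.9, -28.5]
tcp_rot: [2.145, 2.295, -0.0]
wrist_force: [0.3, 1.0, -2.0]
finger_gap: 34.9
```

drive_tool(
  deltas=[
    [-0.002, 0, 0, 0, 0, 0, 0.2],
    [-0.004, 0, 0, 0, 0, 0, 0.2],
    [-0.006, 0, 0, 0, 0, 0, 0.2],
    [-0.008, 0, 0, 0, 0, 0, 0.2],
    [-0.009, 0, 0, 0, 0, 0, 0.2],
    [-0.009, 0, 0, 0, 0, 0, 0.2],
  ],
)

```text
time: 14.25
tool_pos: [574.3, -62.9, -28.6]
tcp_rot: [-2.143, -2.295, -0.001]
wrist_force: [0.2, 5.3, -1.8]
finger_gap: 34.8
```

drive_tool(
  deltas=[
    [-0.002, 0, 0, 0, 0, 0, 0.2],
    [-0.004, 0, 0, 0, 0, 0, 0.2],
    [-0.006, 0, 0, 0, 0, 0, 0.2],
    [-0.006, 0, 0, 0, 0, 0, 0.2],
  ],
)

```text
time: 14.65
tool_pos: [574.6, -68.2, -28.6]
tcp_rot: [-2.142, -2.295, -0.002]
wrist_force: [-0.4, 8.7, 0.3]
finger_gap: 35.2
```

drive_tool(
  deltas=[
    [-0.002, 0, 0, 0, 0, 0, 0.2],
    [-0.004, 0, 0, 0, 0, 0, 0.2],
    [-0.006, 0, 0, 0, 0, 0, 0.2],
    [-0.006, 0, 0, 0, 0, 0, 0.2],
  ],
)

```text
time: 15.05
tool_pos: [575.0, -74.1, -28.6]
tcp_rot: [-2.142, -2.295, -0.003]
wrist_force: [-0.4, 9.0, 1.1]
finger_gap: 34.7
```

```bash
python3 -c "
from h import *
s=st(); snap('scene','s13',(110,80,230,190),6)"
```

```text
t 15.05 p [575.  -74.1 -28.6] rot [-2.142 -2.295 -0.003] q [-0.355  0.131 -0.287  1.154  0.002  1.147] F [-0.4  9.   1.1] gap 34.7
[[-0.069  0.998 -0.   ]
 [ 0.998  0.069  0.003]
 [ 0.003 -0.    -1.   ]]
```

View pics/s13.png

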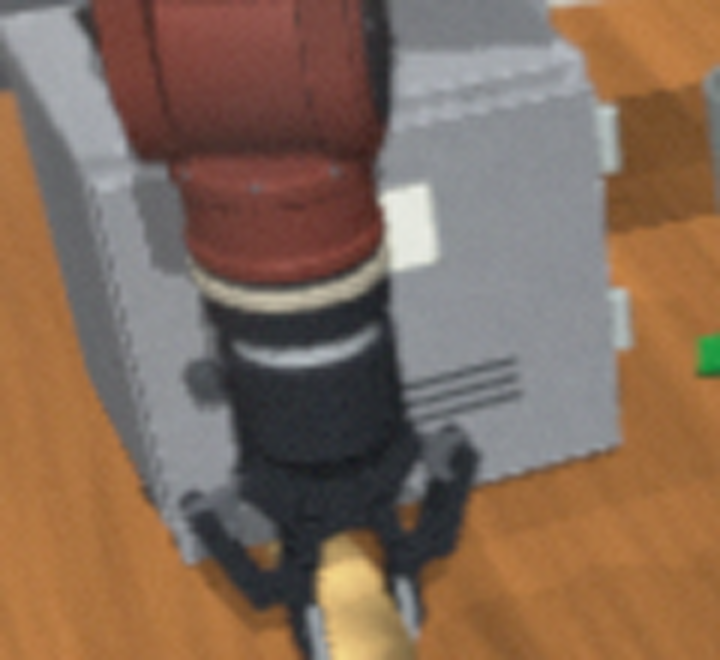

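About 9 N steady, and the door's free lower corner has moved from (197,578) to (187,563), so it is shut and rising. Another 10 mm.

drive_tool(
  deltas=[
    [-0.002, 0, 0, 0, 0, 0, 0.2],
    [-0.004, 0, 0, 0, 0, 0, 0.2],
    [-0.006, 0, 0, 0, 0, 0, 0.2],
    [-0.008, 0, 0, 0, 0, 0, 0.2],
    [-0.01, 0, 0, 0, 0, 0, 0.2],
    [-0.01, 0, 0, 0, 0, 0, 0.2],
  ],
)

```text
time: 15.7
tool_pos: [575.6, -84.1, -28.6]
tcp_rot: [-2.142, -2.295, -0.003]
wrist_force: [-0.4, 9.0, 0.4]
finger_gap: 35.0
```

```bash
python3 -c "
from h import *
s=st(); snap('scene','s14',(110,80,230,190),6)"
```

```text
t 15.7 p [575.6 -84.1 -28.6] rot [-2.142 -2.295 -0.003] q [-0.371  0.137 -0.281  1.155  0.002  1.131] F [-0.4  9.   0.4] gap 35.0
[[-0.069  0.998 -0.001]
 [ 0.998  0.069  0.003]
 [ 0.003 -0.    -1.   ]]
```

View pics/s14.png

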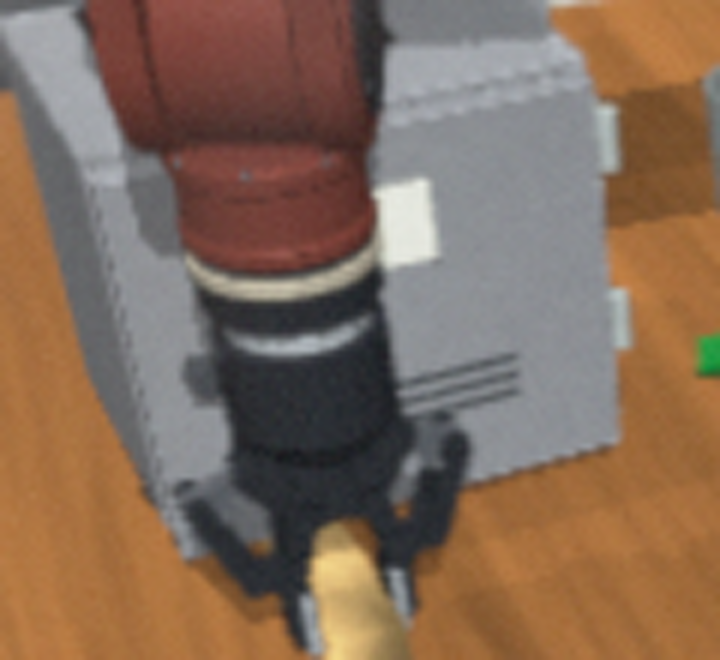

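The door has risen: the vent slots moved up about 8 crop px. Release and lift straight off.

drive_tool(
  deltas=[
    [0, 0, 0, 0, 0, 0, 0.5],
    [0, 0, 0, 0, 0, 0, 0.6],
    [0, 0, 0, 0, 0, 0, 0.7],
    [0, 0, 0, 0, 0, 0, 0.8],
    [0, 0, 0, 0, 0, 0, 0.8],
    [0, 0, -0.01, 0, 0, 0, 0.8],
    [0, 0, -0.03, 0, 0, 0, 0.8],
    [0.01, 0, -0.06, 0, 0, 0, 0.8],
    [0.02, 0, -0.1, 0, 0, 0, 0.8],
    [0.03, 0, -0.14, 0, 0, 0, 0.8],
  ],
)

```text
time: 16.75
tool_pos: [573.5, -55.2, 113.5]
tcp_rot: [2.145, 2.295, -0.0]
wrist_force: [0.7, -0.6, 0.6]
finger_gap: 68.2
```

drive_tool(
  deltas=[
    [0.05, -0.02, -0.02, 0, 0, 0, 0.8],
    [0.1, -0.05, -0.04, 0, 0, 0, 0.8],
    [0.15, -0.08, -0.06, 0, 0, 0, 0.8],
    [0.2, -0.11, -0.08, 0, 0, 0, 0.8],
    [0.25, -0.14, -0.08, 0, 0, 0, 0.8],
    [0.3, -0.15, -0.08, 0, 0, 0, 0.8],
    [0.35, -0.15, -0.08, 0, 0, 0, 0.8],
    [0.35, -0.15, -0.08, 0, 0, 0, 0.8],
  ],
)

```text
time: 17.55
tool_pos: [399.7, 285.4, 193.0]
tcp_rot: [2.144, 2.295, 0.003]
wrist_force: [0.6, 0.1, 0.9]
finger_gap: 68.0
```

```bash
python3 -c "
from h import *
s=st(); snap('scene','s15',(110,80,230,190),6); snap('top','t15',(270,75,470,220),4)"
```

```text
t 17.55 p [399.7 285.4 193. ] rot [2.144 2.295 0.003] q [ 0.353 -0.233 -0.232  1.569 -0.     1.856] F [0.6 0.1 0.9] gap 68.0
[[-0.068  0.998  0.002]
 [ 0.998  0.068  0.001]
 [ 0.001  0.002 -1.   ]]
```

View pics/s15.png

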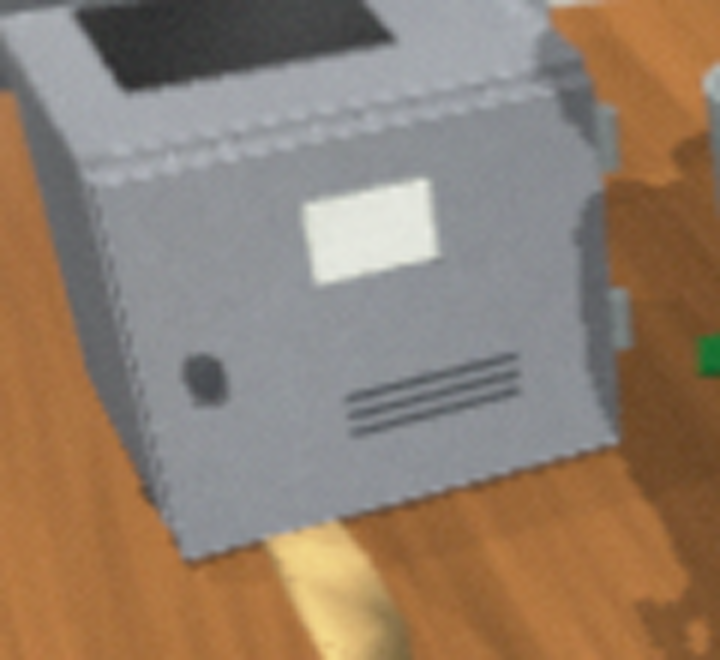

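View pics/t15.png

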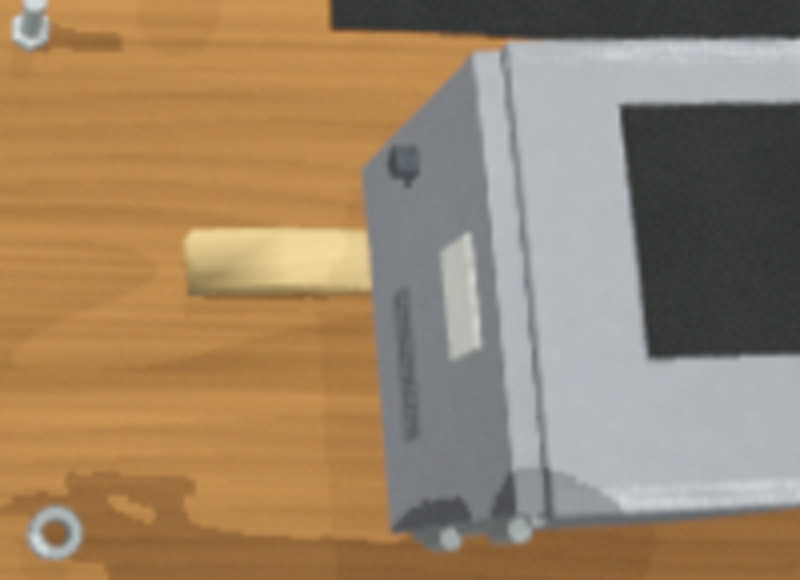

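The door is flush with an even gap, and the wedge emerges squarely from under it (top crop: tail end (188,262), door line (370,262)). Checking the numbers.

```bash
python3 -c "
from h import *
a=px2w('top',np.array([[186,232],[189,294],[370,262],[365,172],[393,530]])/4+[270,75],[28,28,16,16,16]);print(a.round(1))
f=a[3]-a[4];th=np.arctan2(f[1],f[0]);t=(a[0]+a[1])/2;x=np.array([np.sin(th),-np.cos(th)]);yv=np.array([np.cos(th),np.sin(th)])
c=t[:2]+30*x
print('theta',th,'grip x',(c-a[3][:2])@x,'y from free edge',(c-a[3][:2])@yv+60)
hx=np.array([403,-197.2]);y=np.array([np.cos(.066),np.sin(.066)]);x=np.array([y[1],-y[0]])
for l in (0,4,8): print(l,((w2px('scene',[[*(hx+y*k-16*x),z+l] for k in (4,240) for z in (12,)])-[110,80])*6).round(0).tolist())
"
```

```text
[[ 591.9  -50.7   28. ]
 [ 552.2  -52.8   28. ]
 [ 579.7 -171.4   16. ]
 [ 639.1 -169.    16. ]
 [ 408.9 -185.2   16. ]]
theta 0.07056053813761219 grip x -91.68216612417801 y from free edge 1.4578198649496557
0 [[618.0, 446.0], [181.0, 565.0]]
4 [[617.0, 439.0], [179.0, 558.0]]
8 [[617.0, 433.0], [178.0, 552.0]]
```

```bash
python3 -c "
from h import *
st(); print(manip.sign_off())"
```

```text
t 17.65 p [398.5 287.8 192.7] rot [-2.138 -2.302 -0.003] q [ 3.580e-01 -2.310e-01 -2.310e-01  1.569e+00  1.000e-03  1.855e+00] F [1.5 0.1 0. ] gap 68.5
[[-0.074  0.997  0.001]
 [ 0.997  0.074  0.002]
 [ 0.002  0.001 -1.   ]]
the job is handed in; nothing more can be done
None
```

I shut the door and drove the long plain-wood wedge in under it near the free edge. I then let go, backed the arm clear and handed the job in at 17.65 s.

**Last checks:**

| Check | Measured | Required |
|---|---|---|
| Door angle off the cupboard front | about 0 rad (0.07 against 0.066–0.07) | under 0.06 rad |
| Wedge tail centre in front of the door face | about 92 mm from the top camera, about 85 mm from the arm's release pose | 40 to 105 mm |
| Tail centre along the door from the marked point | about 1 mm | within 60 mm |
| Door lift, from the camera pictures and the wedge depth | about 3–4 mm | at least 1.2 mm |
| Wedge direction | square to the door by eye | within 0.35 rad |
| Robot contact | clear, wrist force near zero | touching nothing |

- **Depth readings:** the two tail distances disagree by about 7 mm, but both are inside the limits. The door held its lift after release.
- **Tilt:** I judged the wedge flat by eye and did not measure it.

**What went wrong on the way:**
- **First grasp missed:** the fingertips turned out to be about 30 mm higher than the reported TCP, so the fingers closed just above the wedge. I went lower in small force-checked steps and gripped it on the second try.
- **Door sprang back:** after the first push it sat about 0.03 rad open. Driving the wedge in closed it.

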